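# Stir the worn milling balls through the sieve

## Robot

A 6-joint arm with a two-finger parallel gripper is mounted at the origin on a cart in front of the work surface, level with it; the furniture and walls round the work are solid. World frame = base frame: x ahead of the robot, y to its left, z up, the work surface at z = 0. Lengths are in mm, angles in rad, forces in N, time in s.
With the tool pointing down it reaches from about 300 to 775 mm from the base axis. Payload 14.6 kg.
Tool frame: the origin (TCP) lies between the finger pads; the fingertips stand manip.tip_reach ahead of it and the grasp point (between the pads) lies 5 mm behind it (manip.tip_reach is the distance from the TCP to the fingertips, in mm); z points along the fingers, y is the line along which they close (so a half turn about z gives the same grasp; the last joint's range is limited). The gripper opens to 94 mm and grips with 3 to 60 N. Pads are 16 mm wide; open, the fingers measure 119 mm over their backs; the gripper's body (75 mm by 177 mm) begins 78 mm behind the grasp point.
Start: joints at [1.182, 0.3, 1.521, -0, 1.321, -0.067], TCP at [173.948, 521.758, 191.846] pointing down, gripper open.
Joint ranges: [-3.03, 3.03], [-0.79, 2.21], [0.23, 2.52], [-1.04, 4.18], [0, 3.07], [-2.55, 2.55]. Speed limits (rad/s): [2.22, 2.22, 2.57, 3.14, 3.14, 3.14].

## Interface

Orientations are given as [roll, pitch, yaw] about the fixed x, y, z axes, in that order (R = Rz(yaw) Ry(pitch) Rx(roll)).
In Python, from cell import manip gives the robot as it stands. The module is installed in compiled form; this text tells all that it offers.
- The arm moves only by the shell command python3 -m creep 'ROWS' [FORCE]. ROWS is JSON, a list of rows, each a list of 3 entries, a list of its own where there are three numbers: the opening, from -1 (shut) to 1 (fully open), then the shift along the tool's x, y, z in cm, then the turn about the tool's z in units of 5 degrees (1.0 is 5 degrees). In form: [[grip, [tx, ty, tz], roll], ...]. A call has 1 to 12 rows; each row is the pose to reach, as a shift and turn from the pose commanded when the call began, along the tool's axes at that moment; what a row does not reach only later rows make up. A row lasts 1/10 s, in which the tool goes at most 50 mm and 8.59 degrees, less where a joint would pass 70% of its speed; a pose out of reach is approached as far as the arm can. A call with a gripper value outside its range is refused whole. The fingers move at their own pace and stop on an object; FORCE is the grip in N (left out, the last holds). Time passes only in rows, so rows that repeat a pose let the fingers close. It gives the time, the measured TCP pose, the force, the opening and the grip force at its end, in the units of the state.
- manip.read_state(): the state, without advancing time (a new reading comes with each control period).
- manip.camera(name): name is "scene" or "top" or "wrist"; returns the picture (400x640x3 uint8, red, green, blue); there is no depth.
- manip.camera_params(name): a dict with "fovy" (degrees; the focal length in pixels is half the picture's height over the tangent of half this angle, whatever the lens; pixels are square), "cx", "cy" (the principal point, pixels), "origin" and "attitude" of the camera in the world. Camera axes: x right, y down, z forward; pixel columns grow to the right and rows downward; lengths in mm; the calibration is good to about 2 mm. The wrist camera is an equidistant fisheye: a pixel r from the principal point sees the ray r / f radians off the axis. A picture is of the moment at which its call begins: read the wrist's pose just before it. camera_params takes no time and is no camera call; for the wrist camera it gives the pose at the moment of the call.
- manip.sign_off(): hands the job in; it is judged then, once.
The state is a dict: "clock": time; "joints": joint angles; "qd": joint speeds; "effort": joint torques, N m; "eef_pos": TCP position; "eef_rot": TCP orientation; "wrist_force": force on the tool from outside, world axes, zero at the start; "moment": the same for the moment, N m; "finger_gap": finger opening in mm; "finger_force": force on a finger pad.
Only numpy, scipy, OpenCV 4.12 (cv2) and the standard library are available. Lean on these libraries where they do the work, as an engineer would, in place of code of your own. Each camera call takes 0.05 s, during which the arm holds its last target. There are 200 camera calls.

## Task

Worn milling balls are to be sieved out: take the stirring rod from its steel beaker and stir the balls on the sieve plate with it until every small ball has dropped through into the pan below, leaving all the large balls on the plate. Large balls sit in the holes and block them, so they have to be stirred out of the way; work with the rod and keep the fingers off the balls, do not shove the sieve along the bench or disturb the amber vial and the objective case. Then stand the rod back in its beaker, tip down, and let go.

Things in the scene. Friction and masses are not known exactly. Their poses are not given: they have to be found in the camera images.
- sieve: Round stainless test sieve on its receiver pan, one stack, loose on the bench, about 1.8 kg (slides if pushed with some 8 to 14 N), 120 mm across, 84 mm high. Origin: centre of the underside; z up. Inside: radius 57 mm, rim at z = 84 mm, perforated plate's top at z = 48 mm (3 mm thick), pan floor at z = 2 mm.
- plate (a point): Centre of the plate's top face, 48 mm over the sieve's underside; axes as the sieve's. The plate has 7 square holes of 20 x 20 mm, sides along x and y: one here at the centre, six on a circle of radius 39.5 mm at 0, 60, 120, 180, 240, 300 degrees from the x axis. The rest of the plate is solid and level.
- big_0: One of four large white polished, slippery ceramic balls, 28 mm diameter, 69 g, too large for the holes; resting in a hole its centre is 10 mm over the plate, and a push of about 1 to 3 N at the side rolls it out. Origin: its centre.
- big_1: One of four large white polished, slippery ceramic balls, 28 mm diameter, 69 g, too large for the holes; resting in a hole its centre is 10 mm over the plate, and a push of about 1 to 3 N at the side rolls it out. Origin: its centre.
- big_2: One of four large white polished, slippery ceramic balls, 28 mm diameter, 69 g, too large for the holes; resting in a hole its centre is 10 mm over the plate, and a push of about 1 to 3 N at the side rolls it out. Origin: its centre.
- big_3: One of four large white polished, slippery ceramic balls, 28 mm diameter, 69 g, too large for the holes; resting in a hole its centre is 10 mm over the plate, and a push of about 1 to 3 N at the side rolls it out. Origin: its centre.
- small_0: One of five small (worn) white polished, slippery ceramic balls, 17 mm diameter, 15 g, which pass the 20 mm holes; lying on the plate its centre is 8.5 mm over the plate. Origin: its centre.
- small_1: One of five small (worn) white polished, slippery ceramic balls, 17 mm diameter, 15 g, which pass the 20 mm holes; lying on the plate its centre is 8.5 mm over the plate. Origin: its centre.
- small_2: One of five small (worn) white polished, slippery ceramic balls, 17 mm diameter, 15 g, which pass the 20 mm holes; lying on the plate its centre is 8.5 mm over the plate. Origin: its centre.
- small_3: One of five small (worn) white polished, slippery ceramic balls, 17 mm diameter, 15 g, which pass the 20 mm holes; lying on the plate its centre is 8.5 mm over the plate. Origin: its centre.
- small_4: One of five small (worn) white polished, slippery ceramic balls, 17 mm diameter, 15 g, which pass the 20 mm holes; lying on the plate its centre is 8.5 mm over the plate. Origin: its centre.
- beaker: Plain steel beaker, fixed to the bench, 60 mm high, inner radius 20 mm, inner floor 6 mm over its underside. Origin: centre of the underside.
- rod: Straight stirring rod, 152 mm long, 90 g. Origin: centre of the tip's end; z runs up to the handle. White plastic tip 10 mm thick for 35 mm, 8 mm steel shaft, then from 76 to 152 mm a flat black rubber handle, 22 mm wide along x, 14 mm thick along y. Starts leaning in the beaker by about 31 degrees, shaft on the rim, handle towards the rod's -x, its y level.
- rod_tip (a point): Centre of the end face of the rod's tip (the rod's origin).
- rod_grip (a point): Point on the rod's axis in its handle, 112 mm from the tip and 40 mm below the handle's end: where to grip it. Axes as the rod's.
- vial_amber: Bystander: amber vial, 27 mm diameter, 56 mm tall, standing on the bench. Origin: centre of its underside. To be left alone.
- objective_case: Bystander: clear round objective case, 44 mm diameter, 64 mm tall, standing on the bench. Origin: centre of its underside. To be left alone.

How it is judged:
By the outcome, as a careful person would: the job done as asked, in the order asked, and still so for the second after the job is handed in, with the robot touching nothing.
It also fails if it takes over 72 s, if anything falls off the work surface, if the arm or the gripper's body presses on something with over 40 N, if the wrist force passes 120 N, or if a joint passes its speed limit or range.

## Working session

There is one attempt and no reset: what is moved stays moved. The work goes in short steps, Python scripts to look and compute and a shell command to move; the robot and the scene stay as the last step left them, time stands still between calls to the robot, and variables do not carry over. Pictures are saved under pics/ and viewed, at most 10 in all, crops included, and the job is handed in when it is done.

```bash
mkdir -p pics
python3 - <<'E'
from cell import manip
import cv2
s=manip.read_state();print(s,manip.tip_reach)
for n in("scene","top"):
    print(n,manip.camera_params(n)); cv2.imwrite(f"pics/{n}0.png",manip.camera(n)[:,:,::-1])
E
```

```text
{'clock': 0.0, 'joints': array([ 1.18239299e+00,  3.00479933e-01,  1.52161554e+00, -1.82086837e-05,
        1.32068513e+00, -6.66045037e-02]), 'qd': array([-2.64925237e-06, -1.51356835e-03, -5.16437439e-04, -3.94872977e-04,
        8.63270163e-04,  1.17788861e-03]), 'effort': array([ 2.68985445e-03, -5.31819463e+01, -3.52738595e+01,  7.09132128e-02,
        2.44388322e-02, -9.86369037e-05]), 'eef_pos': array([173.85019875, 521.49488943, 191.26691791]), 'eef_rot': array([-3.14040616e+00, -6.14667517e-05,  2.81979830e+00]), 'wrist_force': array([ 0.60560212, -0.17944587, -0.36748789]), 'moment': array([ 0.03217145,  0.02993334, -0.0142528 ]), 'finger_force': 0.0, 'finger_gap': 93.7814182136237} 14.0
scene {'fovy': 49.814312732421165, 'cx': 309.3346546827565, 'cy': 199.308460231058, 'origin': array([ 133.01659096, -446.85623406,  747.45685731]), 'attitude': array([-2.31520612,  0.00561463, -0.50774655])}
top {'fovy': 42.723083689351895, 'cx': 316.1874471864871, 'cy': 199.73427591540366, 'origin': array([ 418.60147114,  181.93680415, 1244.16163053]), 'attitude': array([-3.08583241,  0.01640874, -1.56677188])}
```

View pics/top0.png

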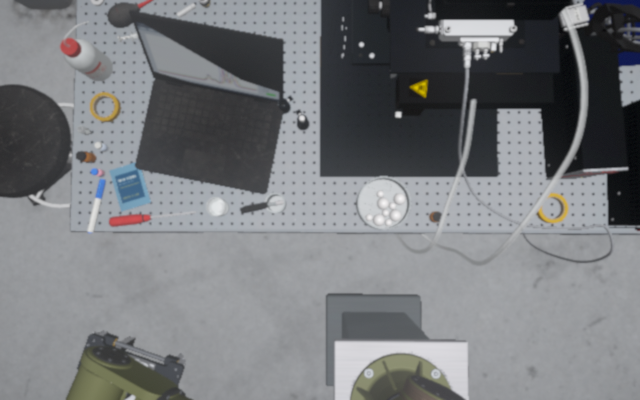

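View pics/scene0.png

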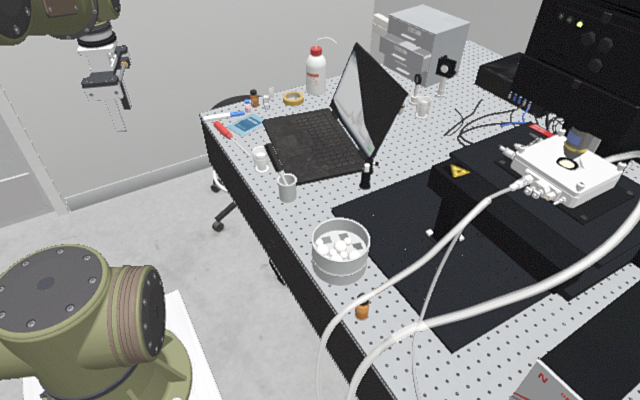

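The top view shows the sieve at (382,203), the beaker at (276,203) with the handle to its left, the objective case at (217,207) and the vial at (435,216). I'll enlarge this area.

```bash
cat > h.py <<'E'
from cell import manip
import numpy as np, cv2
from scipy.spatial.transform import Rotation as R
def ray(n,u,v):
    p=manip.camera_params(n); f=200/np.tan(np.radians(p['fovy']/2))
    d=np.array([(u-p['cx'])/f,(v-p['cy'])/f,1])
    return p['origin'], R.from_euler('xyz',p['attitude']).apply(d)
def at(n,u,v,z):
    o,d=ray(n,u,v); return o+d*(z-o[2])/d[2]
def pix(n,P):
    p=manip.camera_params(n); f=200/np.tan(np.radians(p['fovy']/2))
    c=R.from_euler('xyz',p['attitude']).inv().apply(np.atleast_2d(P)-p['origin'])
    return np.c_[p['cx']+f*c[:,0]/c[:,2],p['cy']+f*c[:,1]/c[:,2]]
E
python3 - <<'E'
import cv2, numpy as np
t=cv2.imread("pics/top0.png");s=cv2.imread("pics/scene0.png")
a=cv2.resize(t[170:235,195:455],(800,200),interpolation=cv2.INTER_CUBIC)
b=cv2.resize(s[160:290,240:400],(480,390),interpolation=cv2.INTER_CUBIC)
c=np.zeros((600,800,3),np.uint8);c[:200]=a;c[205:595,:480]=b
cv2.imwrite("pics/crop0.png",c)
from h import *
print(at("top",382,203,84),at("top",276,203,60),at("top",217,207,64),at("top",435,216,56))
print(at("scene",341,242,84))
E
```

```text
[476.33989214  51.98583074  84.        ] [476.74494635 294.92562309  60.        ] [466.82806112 431.38630213  64.        ] [448.00100033 -73.48478492  56.        ]
[473.66097803  39.42082599  84.        ]
```

View pics/crop0.png

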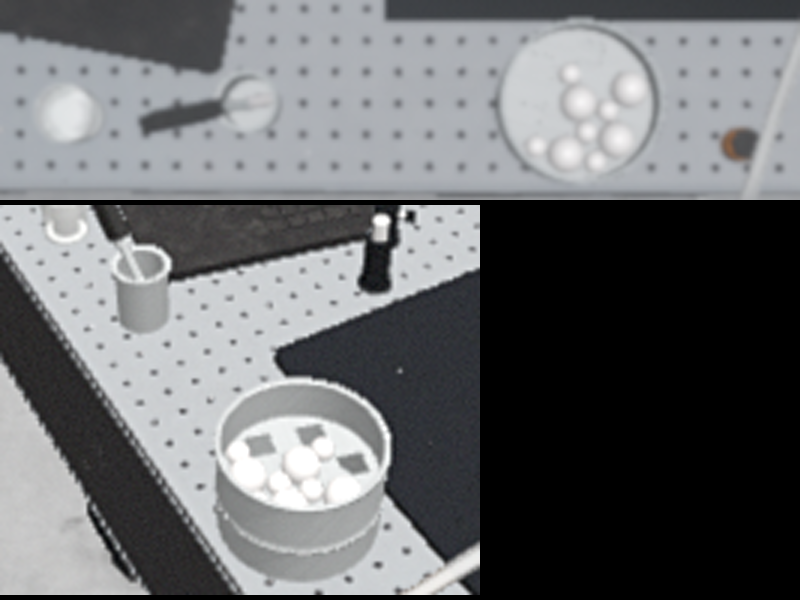

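```bash
cat >> h.py <<'E'
def togo(P,yaw=None):
    s=manip.read_state(); Rt=R.from_euler('xyz',s['eef_rot'])
    d=Rt.inv().apply(np.array(P)-s['eef_pos'])/10
    w=None if yaw is None else [-(((yaw+k*np.pi-s['eef_rot'][2]+np.pi)%(2*np.pi))-np.pi)/np.radians(5) for k in(0,1)]
    return d.round(2),w
E
python3 - <<'E'
from h import *
c=lambda x,y:(195+x*260/800,170+y*65/200)
S=at("top",*c(579,100),84);B=at("top",*c(249,103),60);E=at("top",*c(145,124),137)
print("sieve",S,"beaker",B,"end",E)
print("sieve scene",at("scene",240+303/3,160+(438-205)/3,84),"beaker scene",at("scene",240+142/3,160+(264-205)/3,60))
for x,y in[(260,445),(312,433),(353,462)]:
    p=at("scene",240+x/3,160+(y-205)/3,48)-at("scene",240+303/3,160+(438-205)/3,84);print("hole",p[:2],np.hypot(*p[:2]),np.degrees(np.arctan2(p[1],p[0])))
for x,y,z in[(578,102,58),(629,88,58),(617,138,58),(567,153,58),(571,74,56),(609,109,56),(588,131,56),(597,160,56),(538,146,56)]:
    print("ball",(at("top",*c(x,y),z)-S)[:2].round(1))
h=(E-B)[:2];print(np.linalg.norm(h),np.degrees(np.arctan2(h[1],h[0])));h/=np.linalg.norm(h)
G=np.r_[B[:2]+h*42,100];print(G,togo(G,np.arctan2(h[1],h[0])))
E
```

```text
sieve [477.48335937  49.32371506  84.        ] beaker [475.64026585 295.09071401  60.        ] end [456.85681453 361.10932413 137.        ]
sieve scene [480.04143619  49.55834095  84.        ] beaker scene [479.9255378  296.76731118  60.        ]
hole [-11.93749314  36.42935497] 38.33538373258974 108.14339265247972
hole [27.18141601 27.87754717] 38.9356778892276 45.7243734659144
hole [ 37.64206729 -10.15229175] 38.98710373180525 -15.09387406245404
ball [-0.2 -2.2]
ball [ 10.5 -40.6]
ball [-27.2 -31.4]
ball [-38.6   6.2]
ball [21.1  2.8]
ball [ -5.3 -25.8]
ball [-22.   -9.9]
ball [-43.8 -16.6]
ball [-33.4  27.8]
68.63872759916148 105.88198139306863
[464.14668223 335.48746555 100.        ] (array([-33.42,  -8.46,   9.14]), [np.float64(11.13634943886381), np.float64(-24.863650561136186)])
```

The rim views agree: sieve at about (478.5, 49.5), beaker at about (477.5, 296) and hole azimuths at -15+60k degrees. Large balls sit in the centre, 165, 225 and 285 degree holes, leaving -15, 45 and 105 degrees open. I'll move above the handle.

```bash
python3 -m creep '[[0.3,[-5,-1.3,0],1.5],[0.3,[-10,-2.5,0],3],[0.3,[-15,-3.7,0],4.5],[0.3,[-20,-5,0],6],[0.3,[-25,-6.2,0],7.5],[0.3,[-29,-7.3,0],9],[0.3,[-32,-8,0],10.5],[0.3,[-33.5,-8.3,0],11.1],[0.3,[-33.5,-8.3,0],11.1],[0.3,[-33.5,-8.3,0],11.1],[0.3,[-33.5,-8.3,1],11.1],[0.3,[-33.5,-8.3,1],11.1]]'
python3 - <<'E'
from h import *
cv2.imwrite("pics/s1.png",cv2.resize(manip.camera("scene")[90:240,200:400,::-1],(800,600)))
print(togo([466,336.5,100],np.radians(106)))
E
```

```text
clock: 1.3
eef_pos: [464.1, 337.6, 180.3]
eef_rot: [-3.14, 0.001, 1.854]
wrist_force: [-0.6, -0.2, -0.1]
finger_gap: 60.9
finger_force: 0.0
(array([-0.15,  0.13,  8.1 ]), [np.float64(0.03925121821085208), np.float64(-35.96074878178916)])
```

View pics/s1.png

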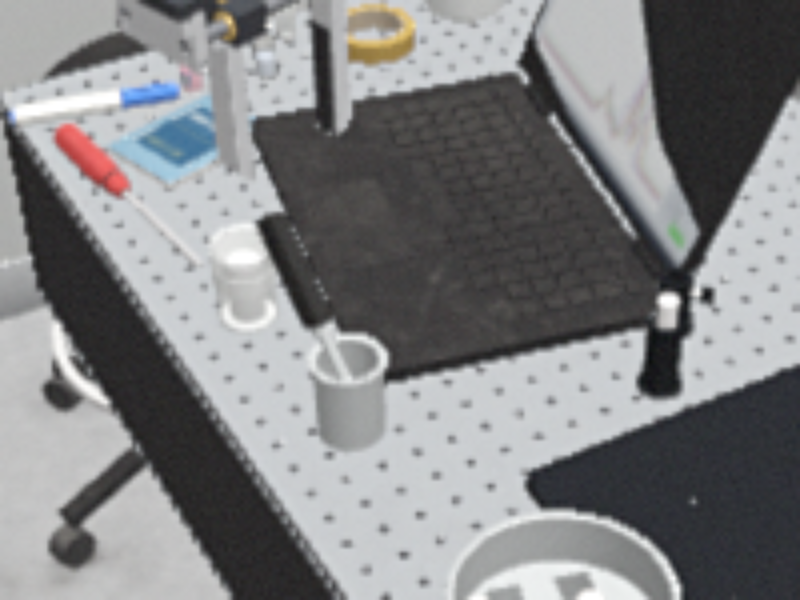

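The fingers straddle the handle, with its end at crop (275,218). I'll descend and close.

```bash
python3 - <<'E'
from h import *
B=np.array([477.5,296]);h=np.array([np.cos(np.radians(106)),np.sin(np.radians(106))])
P=[np.r_[B+h*(l*np.sin(.541)-15.6),8.6+l*np.cos(.541)] for l in(152,112,76)]
print(P,(pix("scene",P)-[200,90])*4)
E
python3 -m creep '[[0.1,[-0.15,0.1,2],0],[0.1,[-0.15,0.1,4],0],[0.1,[-0.15,0.1,6],0],[0.0,[-0.15,0.1,8],0],[0.0,[-0.15,0.1,8.1],0],[-0.3,[-0.15,0.1,8.1],0],[-0.6,[-0.15,0.1,8.1],0],[-1,[-0.15,0.1,8.1],0],[-1,[-0.15,0.1,8.1],0],[-1,[-0.15,0.1,8.1],0],[-1,[-0.15,0.1,8.1],0],[-1,[-0.15,0.1,8.1],0]]' 30
```

```text
[array([460.22332525, 356.25092506, 138.89350572]), array([465.90138249, 336.44918624, 104.60574106]), array([471.011634  , 318.6276213 ,  73.74675286])] [[270.74230379 214.41410231]
 [296.76969268 274.03509009]
 [319.67506741 326.50447429]]
clock: 2.55
eef_pos: [467.0, 336.1, 101.2]
eef_rot: [3.141, -0.0, 1.851]
wrist_force: [-0.0, 0.2, 3.2]
finger_gap: 13.2
finger_force: 30.0
```

```bash
python3 -m creep '[[-1,[0,0,0],0],[-1,[0.3,0,-0.5],0],[-1,[0.9,0,-1.5],0],[-1,[1.5,0,-2.5],0],[-1,[2.1,0,-3.5],0],[-1,[3,0,-5],0],[-1,[3.3,0,-7],0],[-1,[3.3,0,-10],0],[-1,[3.3,0,-12.5],0],[-1,[3.3,0,-13],0],[-1,[3.3,0,-13],0]]' 60
python3 - <<'E'
from h import *
a=manip.camera("scene")[60:240,200:440,::-1]
cv2.imwrite("pics/s2.png",cv2.resize(a,(800,600),interpolation=cv2.INTER_CUBIC))
s=manip.read_state();g=s['eef_pos']+[0,0,5];h=np.array([np.cos(s['eef_rot'][2]),np.sin(s['eef_rot'][2])])
t=np.r_[g[:2]-57.7*h,g[2]-96];print(g,t,(pix("scene",t)-[200,60])*800/240,(pix("scene",g)-[200,60])*800/240)
E
```

```text
clock: 3.65
eef_pos: [457.7, 368.0, 231.3]
eef_rot: [3.141, -0.0, 1.851]
wrist_force: [-0.2, -0.3, -0.1]
finger_gap: 12.4
finger_force: 60.0
[457.43725443 367.66950625 235.07871269] [473.41112134 312.22470869 139.07871269] [[268.6382379  304.48061081]] [[204.94751699 156.27221516]]
```

View pics/s2.png

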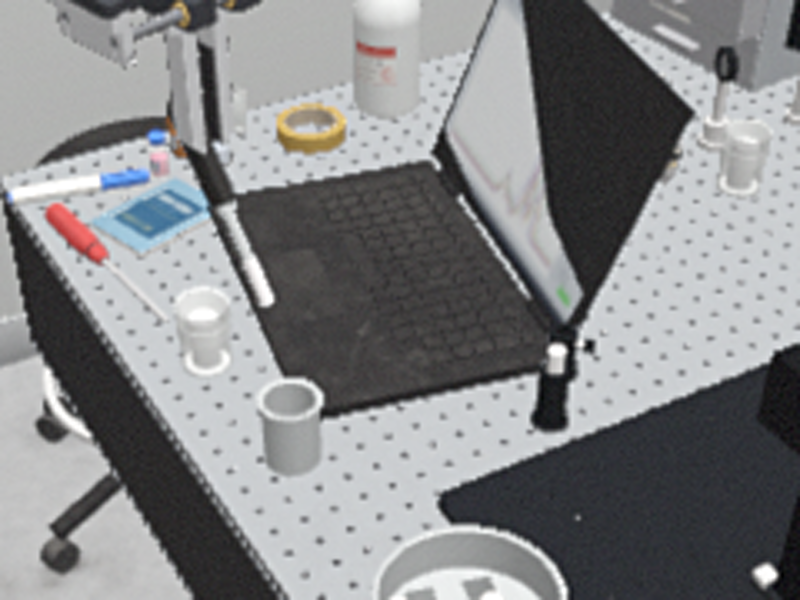

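Grip confirmed: the tip is within about 2 mm of the prediction, at TCP − 57.7 along tool x and 91 below. I'll build a ball detector on the saved top picture before going over.

```bash
cat >> h.py <<'E'
SV=np.array([478.5,49.5])
def balls(img,n="top",K=6,dx=0.):
    # rectify the plane z=57 into sieve-centred map, 0.5 mm/px ; rows: -x down, cols: -y right (as the top view)
    g=cv2.cvtColor(img,cv2.COLOR_RGB2GRAY).astype(np.float32)
    a=np.arange(-60,60.1,0.5); X,Y=np.meshgrid(-a,-a,indexing='ij')
    q=pix(n,np.c_[X.ravel()+SV[0],Y.ravel()+SV[1],np.full(X.size,57.)]).astype(np.float32).reshape(*X.shape,2)
    return cv2.remap(g,q[...,0],q[...,1],cv2.INTER_CUBIC)
E
python3 - <<'E'
from h import *
t=cv2.imread("pics/top0.png")[:,:,::-1].copy()
m=balls(t)
for r in m[8:-8:6,8:-8:6]: print(''.join('%4d'%v for v in r))
E
```

```text
175 175 174 174 172 173 172 173 173 174 177 179 179 172 164 159 158 153 154 159 156 149 141 138 137 143 154 169 180 181 179 175 174 175 175 176 176 176
 175 176 175 175 175 174 173 174 171 170 175 173 174 173 179 184 188 189 189 193 192 187 184 179 166 145 134 137 147 165 176 177 172 174 174 175 175 175
 175 177 176 176 173 164 157 170 176 175 176 181 194 199 202 204 205 205 205 205 205 203 203 203 199 193 182 160 136 128 145 167 175 176 176 175 172 164
 176 176 177 176 171 146 138 169 179 181 193 201 205 206 207 207 207 206 206 204 204 202 198 202 203 202 201 198 183 150 123 132 157 176 181 177 162 132
 175 176 177 176 172 160 165 187 193 198 203 204 205 206 206 205 206 206 206 204 203 202 199 200 201 198 201 204 202 191 165 132 123 154 178 180 168 144
 176 177 175 175 176 181 192 200 203 206 206 206 206 205 205 205 205 204 205 204 204 204 203 202 202 199 199 205 205 204 197 174 132 120 151 175 179 171
 175 175 175 174 181 194 203 204 200 203 205 204 206 206 206 206 205 205 205 206 206 205 204 204 203 198 198 205 206 206 205 199 174 131 120 151 177 175
 176 175 172 174 190 204 208 2
[... 4012 characters left out ...]
 231 233 230 221 201 185 209 230 236 227 206 194 187 188 194 185 158 155 175 180 178 177
 177 175 176 174 165 139 144 172 191 200 204 197 179 179 197 212 220 222 220 210 193 183 209 231 238 227 208 199 198 195 185 165 161 175 180 178 170 157
 176 177 176 177 169 137 119 137 165 188 199 201 194 180 181 194 202 206 203 197 192 181 196 216 223 216 204 198 189 175 168 173 181 182 178 175 163 129
 176 177 176 177 173 158 144 146 151 159 177 190 197 193 185 182 184 189 193 198 198 191 185 194 199 197 193 179 168 168 175 181 182 179 177 177 170 151
 178 176 177 177 178 175 172 172 168 156 152 165 178 189 193 193 195 199 201 203 202 196 191 191 186 178 175 172 174 174 173 176 178 177 178 178 177 173
```

```bash
python3 -m creep '[[-1,[-3,0,0],1.5],[-1,[-7,0,0],3],[-1,[-11,0,0],4.5],[-1,[-15,0,0],6],[-1,[-19,0,0],7.5],[-1,[-23,0,0],9],[-1,[-25,-0.1,0],10.5],[-1,[-26.8,-0.2,0],12],[-1,[-26.8,-0.2,0],12],[-1,[-26.8,-0.2,0],12],[-1,[-26.8,-0.2,0],12]]'
cat >> h.py <<'E'
def tip():
    s=manip.read_state();y=s['eef_rot'][2]
    t=s['eef_pos']-[57.7*np.cos(y),57.7*np.sin(y),91]; return np.r_[t[:2]-SV,t[2]]
def way(*W):
    """tip waypoints (rel. x, rel. y, z) -> tool shifts in cm from here"""
    s=manip.read_state(); Rt=R.from_euler('xyz',s['eef_rot']); t=tip()
    print("tip",t.round(1)); print((Rt.inv().apply(np.array(W,float)-t)/10).round(1).tolist())
def look(n="top",th=224):
    m=balls(manip.camera(n)); k,l,st,c=cv2.connectedComponentsWithStats((m>th).astype(np.uint8))
    for i in range(1,k):
        p=60-c[i]/2; p=(p[1],p[0])
        if st[i,4]>60 and np.hypot(*p)<56: print("BIG" if st[i,4]>520 else "small",np.round(p,0),st[i,4]/4)
    return m
E
python3 - <<'E'
from h import *
way((11,19,139),(11,19,53),(10,11,53),(28,-3,53),(35,-9,53),(20,10,53),(-5,22,53),(-19,8,53))
E
```

```text
clock: 4.8
eef_pos: [529.6, 110.3, 230.2]
eef_rot: [-3.141, 0.001, 0.807]
wrist_force: [0.4, 0.6, -0.9]
finger_gap: 12.5
finger_force: 60.0
tip [ 11.2  19.1 139.2]
[[-0.0, -0.0, 0.0], [-0.0, -0.0, 8.6], [-0.7, 0.5, 8.6], [-0.4, 2.7, 8.6], [-0.4, 3.7, 8.6], [-0.0, 1.3, 8.6], [-0.9, -1.4, 8.6], [-2.9, -1.4, 8.6]]
```

```bash
python3 -m creep '[[-1,[0,0,4],0],[-1,[0,0,7.5],0],[-1,[0,0,8.5],0],[-1,[-0.3,0.2,8.5],0],[-1,[-0.7,0.5,8.5],0],[-1,[-0.6,1.0,8.5],0],[-1,[-0.6,1.5,8.5],0],[-1,[-0.5,2.0,8.5],0],[-1,[-0.4,2.6,8.5],0],[-1,[-0.4,3.2,8.5],0],[-1,[-0.4,3.7,8.5],0],[-1,[-0.4,3.7,8.5],0]]'
python3 - <<'E'
from h import *
way((35,-9,54),(22,10,54),(10,22,54),(-10,22,54),(-19,8,54),(-19,4,54),(0,0,54),(16,-5,54))
E
```

```text
clock: 6.0
eef_pos: [554.2, 80.5, 145.7]
eef_rot: [-3.141, 0.0, 0.803]
wrist_force: [-1.0, -0.2, -1.0]
finger_gap: 12.4
finger_force: 60.0
tip [ 35.6 -10.6  54.7]
[[0.1, -0.2, 0.1], [0.5, -2.4, 0.1], [0.6, -4.1, 0.1], [-0.8, -5.5, 0.1], [-2.5, -5.2, 0.1], [-2.7, -4.9, 0.1], [-1.7, -3.3, 0.1], [-1.0, -1.8, 0.1]]
```

```bash
python3 -m creep '[[-1,[0.5,-2.4,0],0],[-1,[0.6,-4.1,0],0],[-1,[-0.8,-5.5,0],0],[-1,[-1.6,-5.4,0],0],[-1,[-2.5,-5.2,0],0],[-1,[-2.7,-4.9,0.1],0],[-1,[-2.4,-4.4,0.1],0],[-1,[-2.1,-3.9,0.1],0],[-1,[-1.8,-3.4,0.1],0],[-1,[-1.5,-2.8,0.1],0],[-1,[-1.2,-2.2,0.1],0],[-1,[-0.9,-1.7,0.1],0]]'; python3 -m creep '[[-1,[0,0,-4],0],[-1,[0,0,-7],0],[-1,[4,-4,-7],0],[-1,[8,-7,-7],0],[-1,[11,-10,-7],0],[-1,[11,-10,-7],0],[-1,[11,-10,-7],0]]'
python3 - <<'E'
from h import *
print(tip());m=look();cv2.imwrite("pics/m3.png",cv2.resize(m.clip(0,255).astype(np.uint8),(480,480)))
E
```

```text
clock: 7.2
eef_pos: [536.0, 86.1, 144.7]
eef_rot: [3.142, 0.0, 0.804]
wrist_force: [-0.4, 0.1, -1.1]
finger_gap: 12.5
finger_force: 60.0
clock: 7.9
eef_pos: [539.6, 235.6, 214.4]
eef_rot: [-3.142, 0.001, 0.806]
wrist_force: [-0.3, -0.5, -0.6]
finger_gap: 12.7
finger_force: 60.0
[ 21.14988572 144.51767815 123.4255511 ]
BIG [ 39. -15.] 190.0
BIG [ 11. -43.] 196.0
small [ -6. -26.] 63.0
small [-22.  -9.] 64.75
BIG [-28. -33.] 195.0
small [-33.  29.] 64.0
BIG [-39.   5.] 196.75
small [-45. -16.] 66.0
```

View pics/m3.png

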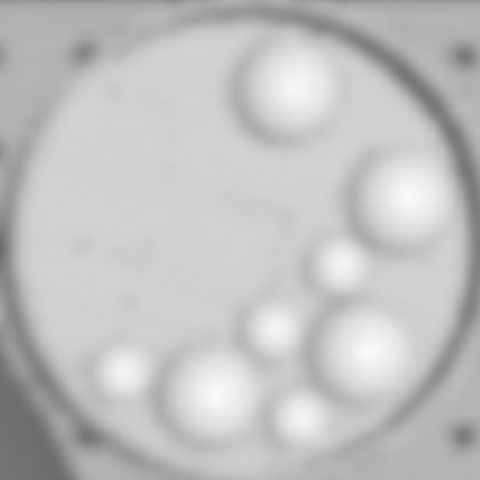

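The map shows all four large balls seated in four outer holes; one small ball is through and the centre hole is free. Remaining small balls are at map (275,328), (340,263), (123,372) and (300,417). Next I'll push two of them into the centre hole.

```bash
sed -i 's/^SV=.*/SV=np.array([478.5,48.]);BIAS=np.array([-.5,3.2])/; s/p=(p\[1\],p\[0\])/p=np.array([p[1],p[0]])+BIAS/' h.py
python3 - <<'E'
from h import *
look()
way((-36,-8,100),(-35,-8,54),(-20,-5,54),(-10,-3,54),(-10,-3,110),(-11,-35,110),(-11,-35,54),(-6,-15,54),(-4,-8,54),(-4,-8,110))
E
```

```text
BIG [ 38. -10.] 189.0
BIG [ 10. -38.] 196.5
small [ -7. -21.] 63.0
small [-23.  -5.] 64.75
BIG [-28. -29.] 193.5
small [-34.  34.] 64.25
BIG [-39.  10.] 197.75
small [-45. -11.] 65.75
tip [ 21.3 144.6 123.8]
[[-15.0, 6.5, 2.4], [-14.9, 6.5, 7.0], [-13.6, 7.4, 7.0], [-12.8, 8.0, 7.0], [-12.8, 8.0, 1.4], [-15.2, 10.1, 1.4], [-15.2, 10.1, 7.0], [-13.4, 9.1, 7.0], [-12.7, 8.8, 7.0], [-12.7, 8.8, 1.4]]
```

```bash
python3 -m creep '[[-1,[-4,2,0],0],[-1,[-8,3.5,0],0],[-1,[-12,5,0],0],[-1,[-15,6.5,0.5],0],[-1,[-15,6.5,2.5],0],[-1,[-15,6.5,2.5],0],[-1,[-15,6.5,4.5],0],[-1,[-15,6.5,5.8],0],[-1,[-15,6.5,7],0],[-1,[-14.9,6.5,7],0],[-1,[-14.4,6.8,7],0],[-1,[-13.9,7.2,7],0]]'
python3 - <<'E'
from h import *
way((-10,-3,54),(-10,-3,110),(-11,-35,110),(-11,-35,54),(-6,-15,54),(-4,-8,54),(-4,-8,110))
E
```

```text
clock: 9.2
eef_pos: [495.9, 85.2, 145.6]
eef_rot: [3.141, -0.001, 0.804]
wrist_force: [-0.6, 0.0, -0.7]
finger_gap: 12.4
finger_force: 60.0
tip [-22.6  -4.4  54.6]
[[1.0, 0.8, 0.1], [1.0, 0.8, -5.5], [-1.4, 3.0, -5.5], [-1.4, 3.0, 0.1], [0.4, 1.9, 0.1], [1.0, 1.6, 0.1], [1.0, 1.6, -5.5]]
```

```bash
python3 -m creep '[[-1,[0.5,0.4,0],0],[-1,[1,0.8,0],0],[-1,[1,0.8,-3],0],[-1,[0,1.8,-5.5],0],[-1,[-1.4,3,-5],0],[-1,[-1.4,3,-3.5],0],[-1,[-1.4,3,-1],0],[-1,[-1.4,3,0.1],0],[-1,[-1,2.8,0.1],0],[-1,[-0.5,2.5,0.1],0],[-1,[0,2.2,0.1],0],[-1,[0.5,1.9,0.1],0]]';python3 -m creep '[[-1,[0.5,-0.3,0],0],[-1,[0.5,-0.3,-4],0],[-1,[0.5,-0.3,-7],0],[-1,[4,-4,-7],0],[-1,[8,-7,-7],0],[-1,[11,-10,-7],0],[-1,[11,-10,-7],0],[-1,[11,-10,-7],0]]'
python3 - <<'E'
from h import *
look();print(tip())
E
```

```text
clock: 10.4
eef_pos: [512.6, 75.9, 144.5]
eef_rot: [3.141, -0.001, 0.804]
wrist_force: [-0.4, 0.4, -1.3]
finger_gap: 12.6
finger_force: 60.0
clock: 11.2
eef_pos: [516.3, 224.7, 213.7]
eef_rot: [3.142, 0.0, 0.806]
wrist_force: [0.0, -0.7, -0.8]
finger_gap: 12.6
finger_force: 60.0
BIG [ 38. -10.] 190.5
BIG [ 10. -38.] 197.0
small [-1. 10.] 57.0
BIG [-28. -28.] 197.75
small [-33.  34.] 66.25
BIG [-39.  10.] 196.75
small [-46. -12.] 63.75
[ -2.06300329 134.20062391 122.81341371]
```

Run:
```python
from h import *
way((-4,25,115),(-4,25,54),(-3,7,54))
```

```text
tip [ -2.1 134.2 122.8]
[[-8.0, 7.4, 0.8], [-8.0, 7.4, 6.9], [-9.2, 8.8, 6.9]]
```

```bash
python3 -m creep '[[-1,[-3,3,0],0],[-1,[-6,6,0],0],[-1,[-8,7.4,0],0],[-1,[-8,7.4,3],0],[-1,[-8,7.4,6],0],[-1,[-8,7.4,6.9],0],[-1,[-8.4,7.9,6.9],0],[-1,[-8.8,8.3,6.9],0],[-1,[-9.2,8.8,6.9],0],[-1,[-9.2,8.8,6.9],0],[-1,[-8.8,8.3,4],0],[-1,[-8.8,8.3,0],0]]';python3 -m creep '[[-1,[0,0,0],1.5],[-1,[0,0,0],3],[-1,[0,0,0],4.5],[-1,[0,0,0],6],[-1,[0,0,0],7.5],[-1,[0,0,0],9],[-1,[0,0,0],9.2],[-1,[0,0,0],9.2]]'
python3 - <<'E'
from h import *
way((-43,25.5,100),(-43,25.5,54),(-30,34,54),(-22,37,54),(-30,30,54),(-43,25,54))
E
```

```text
clock: 12.45
eef_pos: [514.4, 103.1, 213.6]
eef_rot: [-3.139, 0.003, 0.804]
wrist_force: [0.5, 0.4, -1.9]
finger_gap: 12.8
finger_force: 60.0
clock: 13.25
eef_pos: [515.3, 102.9, 214.1]
eef_rot: [3.142, -0.0, 0.004]
wrist_force: [-0.3, -0.3, -0.6]
finger_gap: 12.9
finger_force: 60.0
tip [-20.9  54.7 123.1]
[[-2.2, 2.9, 2.3], [-2.2, 2.9, 6.9], [-0.9, 2.1, 6.9], [-0.1, 1.8, 6.9], [-0.9, 2.5, 6.9], [-2.2, 3.0, 6.9]]
```

```bash
python3 -m creep '[[-1,[-1.5,2,0],0],[-1,[-2.2,2.9,0.5],0],[-1,[-2.2,2.9,2.5],0],[-1,[-2.2,2.9,4],0],[-1,[-2.2,2.9,5],0],[-1,[-2.2,2.9,6],0],[-1,[-2.2,2.9,6.8],0],[-1,[-2.2,2.9,6.8],0]]'
python3 - <<'E'
from h import *
way((-43,25.5,54),(-30,34,54),(-22,37,54))
E
```

```text
clock: 14.05
eef_pos: [493.0, 74.0, 145.0]
eef_rot: [-3.141, 0.001, 0.001]
wrist_force: [-0.1, 2.4, 0.5]
finger_gap: 12.5
finger_force: 60.2
tip [-43.2  25.9  54. ]
[[0.0, 0.0, -0.0], [1.3, -0.8, -0.0], [2.1, -1.1, -0.0]]
```

```bash
python3 -m creep '[[-1,[0.4,-0.3,0],0],[-1,[0.8,-0.6,0],0],[-1,[1.3,-0.9,0],0],[-1,[1.7,-1.1,0],0],[-1,[2.2,-1.2,0],0],[-1,[2.4,-1.2,0],0],[-1,[2.4,-1.2,-4],0],[-1,[2.4,-1.2,-7],0],[-1,[5,-5,-7],0],[-1,[6,-10,-7],0],[-1,[6,-14,-7],0],[-1,[6,-14,-7],0]]'
python3 - <<'E'
from h import *
look();print(tip())
E
```

```text
clock: 15.25
eef_pos: [552.6, 218.1, 215.1]
eef_rot: [-3.141, 0.001, 0.005]
wrist_force: [-1.0, -2.2, -1.8]
finger_gap: 12.7
finger_force: 60.0
BIG [ 38. -10.] 181.0
BIG [ 10. -38.] 185.25
small [-1. 10.] 52.75
BIG [-28. -29.] 185.75
BIG [-39.  10.] 189.0
small [-46. -12.] 60.75
[ 16.53065431 167.67868508 124.24260652]
```

Run:
```python
from h import *
m=balls(manip.camera("top")).clip(0,255).astype(np.uint8)
s=manip.camera("scene")[210:285,300:375,::-1]
g=cv2.cvtColor(cv2.resize(m,(400,400)),cv2.COLOR_GRAY2BGR)
cv2.imwrite("pics/m4.png",np.hstack([g,cv2.resize(s,(400,400),interpolation=cv2.INTER_CUBIC)]))
```

```text
(no output)
```

View pics/m4.png

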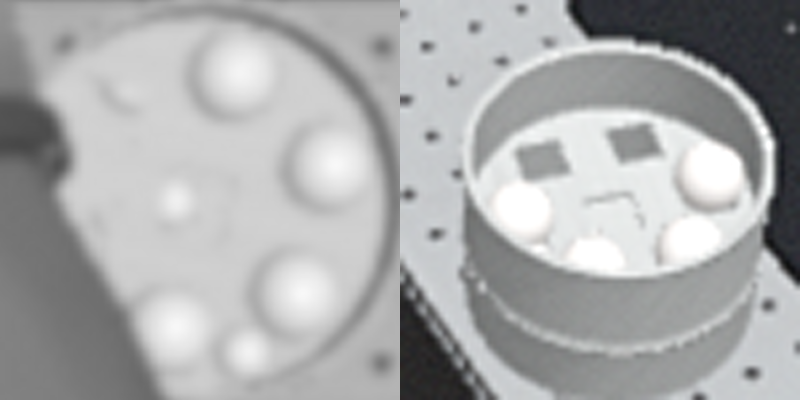

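The picture shows flat white inside the centre hole (scene crop at 615,205) and no ball standing on the plate there, so the detected "ball" at (-1,10) is one in the pan. Only the small ball at (-46,-12) is left on the plate. I'll wedge in below it and push it along the wall into the 165 degree hole.

Run:
```python
from h import *
way((-44,-24.5,115),(-44,-24.5,54),(-46,-16,54),(-45,-8,54),(-42,-3,54))
```

```text
tip [ 16.9 165.6 124.6]
[[-6.1, 19.0, 1.0], [-6.1, 19.0, 7.1], [-6.3, 18.1, 7.1], [-6.2, 17.3, 7.1], [-5.9, 16.8, 7.1]]
```

```bash
python3 -m creep '[[-1,[-1,4,0],0],[-1,[-3,8,0],0],[-1,[-5,13,0],0],[-1,[-6.1,17,0],0],[-1,[-6.1,19,0],0],[-1,[-6.1,19,1],0],[-1,[-6.1,19,3],0],[-1,[-6.1,19,4.5],0],[-1,[-6.1,19,5.3],0],[-1,[-6.1,19,6.1],0],[-1,[-6.1,19,7],0],[-1,[-6.1,19,7],0]]'
python3 - <<'E'
from h import *
way((-44,-24.5,54),(-46,-16,54),(-45,-8,54),(-42,-3,54))
E
```

```text
clock: 16.6
eef_pos: [492.1, 24.2, 145.2]
eef_rot: [-3.141, 0.001, 0.001]
wrist_force: [-2.7, 2.6, 0.6]
finger_gap: 12.7
finger_force: 60.2
tip [-44.1 -23.9  54.2]
[[0.0, 0.1, 0.0], [-0.2, -0.8, 0.0], [-0.1, -1.6, 0.0], [0.2, -2.1, 0.0]]
```

```bash
python3 -m creep '[[-1,[0,-0.4,0],0],[-1,[-0.1,-0.8,0],0],[-1,[-0.1,-1.2,0],0],[-1,[-0.1,-1.6,0],0],[-1,[0.1,-2,0],0],[-1,[0.2,-2.2,0],0],[-1,[0.2,-2.2,0],0]]';python3 -m creep '[[-1,[0,0,-4],0],[-1,[0,0,-7],0],[-1,[3,-4,-7],0],[-1,[6,-8,-7],0],[-1,[8,-12,-7],0],[-1,[8,-16,-7],0],[-1,[8,-18,-7],0],[-1,[8,-18,-7],0]]'
python3 - <<'E'
from h import *
m=look().clip(0,255).astype(np.uint8);print(tip())
s=manip.camera("scene")[210:285,300:375,::-1]
g=cv2.cvtColor(cv2.resize(m,(400,400)),cv2.COLOR_GRAY2BGR)
cv2.imwrite("pics/m5.png",np.hstack([g,cv2.resize(s,(400,400),interpolation=cv2.INTER_CUBIC)]))
E
```

```text
clock: 17.3
eef_pos: [494.5, 46.1, 145.9]
eef_rot: [3.142, -0.0, 0.001]
wrist_force: [0.2, -0.4, -0.7]
finger_gap: 12.7
finger_force: 60.0
clock: 18.1
eef_pos: [573.7, 228.2, 215.2]
eef_rot: [-3.142, 0.001, 0.004]
wrist_force: [-0.4, -0.6, -1.1]
finger_gap: 12.2
finger_force: 60.0
BIG [ 38. -10.] 178.75
BIG [ 10. -38.] 181.5
small [-1. 10.] 51.0
BIG [-28. -29.] 185.0
BIG [-39.  10.] 184.25
small [-48. -15.] 60.5
[ 37.70615662 178.48404394 124.34947599]
```

Run:
```python
from h import *
im=manip.camera("scene"); s=manip.read_state()
t=tip();T=np.r_[t[:2]+SV,t[2]];G=s['eef_pos']+[0,0,5]
p=pix("scene",[T,G]);o=np.array([max(0,int(p[0,0])-90),max(0,int(p[0,1])-80)])
print((p-o)*4)
a=im[o[1]:o[1]+150,o[0]:o[0]+200,::-1]
cv2.imwrite("pics/s6.png",cv2.resize(a,None,fx=4,fy=4,interpolation=cv2.INTER_CUBIC))
```

```text
[[361.96182277 322.0674772 ]
 [453.72104476 153.05936539]]
```

View pics/s6.png

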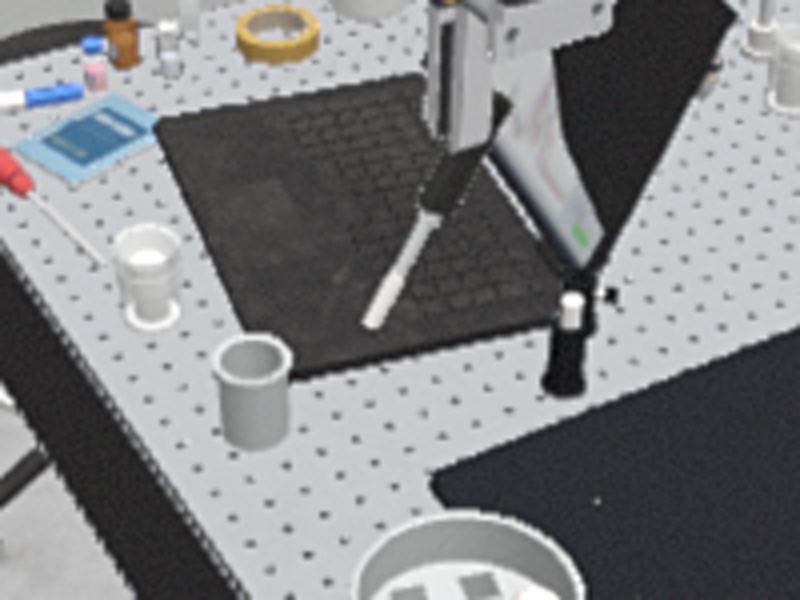

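The rod tip is at (371,323) against a predicted (362,322), so the rod has swung about 4 mm towards upright and my pass went inside the ball. I'll correct the tip model and repeat.

```bash
sed -i 's/57.7\*np.cos(y),57.7\*np.sin(y),91/53.7*np.cos(y),53.7*np.sin(y),93/' h.py
python3 - <<'E'
from h import *
way((-42.5,-25.5,110),(-42.5,-25.5,54.5),(-47,-17,54.5),(-48.5,-10,54.5),(-47,-4,54.5))
E
```

```text
tip [ 42.  177.1 122.8]
[[-8.5, 20.3, 1.3], [-8.5, 20.3, 6.8], [-8.9, 19.4, 6.8], [-9.1, 18.7, 6.8], [-8.9, 18.1, 6.8]]
```

```bash
python3 -m creep '[[-1,[-1,4,0],0],[-1,[-4,8,0],0],[-1,[-6,13,0],0],[-1,[-8,17,0],0],[-1,[-8.5,20.3,0],0],[-1,[-8.5,20.3,1],0],[-1,[-8.5,20.3,3],0],[-1,[-8.5,20.3,4.5],0],[-1,[-8.5,20.3,5.3],0],[-1,[-8.5,20.3,6.1],0],[-1,[-8.5,20.3,6.8],0],[-1,[-8.5,20.3,6.8],0]]'
python3 - <<'E'
from h import *
way((-42.5,-25.5,54.5),(-47,-17,54.5),(-48.5,-10,54.5),(-47,-3,54.5))
E
```

```text
clock: 19.45
eef_pos: [489.3, 23.1, 147.6]
eef_rot: [-3.141, 0.0, 0.001]
wrist_force: [-1.4, 2.1, -0.2]
finger_gap: 12.5
finger_force: 60.3
tip [-42.9 -24.9  54.6]
[[0.0, 0.1, 0.0], [-0.4, -0.8, 0.0], [-0.6, -1.5, 0.0], [-0.4, -2.2, 0.0]]
```

```bash
python3 -m creep '[[-1,[-0.2,-0.4,0],0],[-1,[-0.4,-0.8,0],0],[-1,[-0.5,-1.2,0],0],[-1,[-0.6,-1.6,0],0],[-1,[-0.5,-2,0],0],[-1,[-0.4,-2.3,0],0],[-1,[-0.4,-2.3,0],0]]';python3 -m creep '[[-1,[0,0,-4],0],[-1,[0,0,-7],0],[-1,[3,-4,-7],0],[-1,[6,-8,-7],0],[-1,[8,-12,-7],0],[-1,[8,-16,-7],0],[-1,[8,-18,-7],0],[-1,[8,-18,-7],0]]'
python3 - <<'E'
from h import *
m=look().clip(0,255).astype(np.uint8);print(tip())
E
```

```text
clock: 20.15
eef_pos: [485.4, 46.3, 147.8]
eef_rot: [-3.141, 0.0, 0.002]
wrist_force: [-0.3, 0.2, -1.0]
finger_gap: 12.8
finger_force: 60.0
clock: 20.95
eef_pos: [564.7, 228.2, 217.1]
eef_rot: [-3.142, 0.001, 0.004]
wrist_force: [-0.5, 0.5, -0.6]
finger_gap: 12.5
finger_force: 60.0
BIG [ 38. -10.] 179.75
BIG [ 10. -38.] 186.75
small [-1. 10.] 53.5
BIG [-23.  19.] 183.5
BIG [-28. -29.] 187.75
[ 32.68432928 178.52132417 124.32719511]
```

Run:
```python
from h import *
o=np.array([310,215]);f=13
im=manip.camera("scene")[215:260,310:370,::-1]
W=lambda x,y,z:np.r_[SV+[x,y],z]
print("centre hole",(pix("scene",W(0,0,48))-o)*f,"ball on plate",(pix("scene",W(-1,10,56.5))-o)*f,"pan ball",(pix("scene",W(1,5,10.5))-o)*f)
cv2.imwrite("pics/s7.png",cv2.resize(im,None,fx=f,fy=f,interpolation=cv2.INTER_CUBIC))
```

```text
centre hole [[390.35863196 452.97121811]] ball on plate [[354.84379047 380.45212873]] pan ball [[370.12516212 576.88772755]]
```

View pics/s7.png

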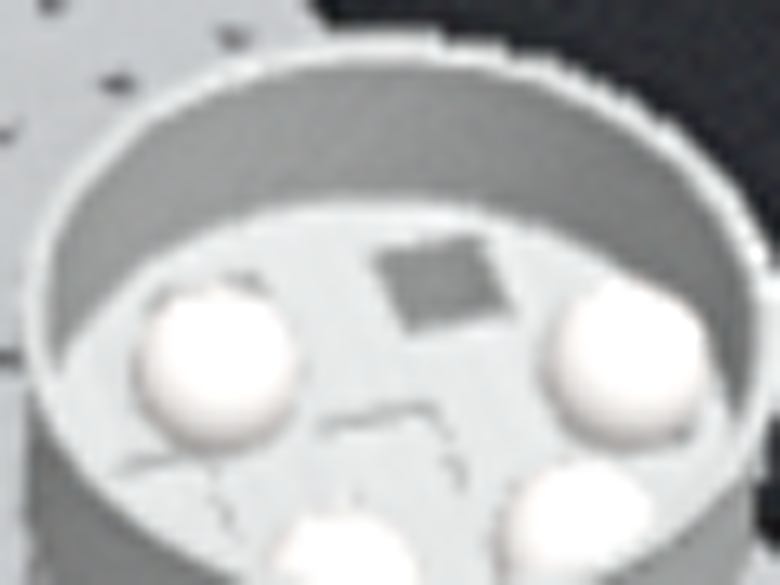

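The scene crop shows four large balls at (220,370), (630,365), (575,520) and (340,570), and nothing standing near the centre hole at (400,455). The gripper hid part of the top view, so I'll go to the beaker and check unobstructed from there.

```bash
python3 -m creep '[[-1,[-0.5,-1,-1],-1.6],[-1,[-1.5,-2,-1],-3.2],[-1,[-2.5,-3,-1],-4.8],[-1,[-3.5,-4,-1],-6.4],[-1,[-4.5,-5,-1],-8],[-1,[-5.5,-6,-1],-9.6],[-1,[-6.5,-7,-1],-11.2],[-1,[-7.5,-8.5,-1],-12.8],[-1,[-8.5,-10,-1],-14.4],[-1,[-9.5,-11,-1],-16],[-1,[-10,-12,-1],-17.6],[-1,[-10.3,-12.4,-1],-19.2]]';python3 -m creep '[[-1,[0,0,0],-1],[-1,[0,0,0],-2],[-1,[0,0,0],-2]]';python3 - <<'E'
from h import *
m=look().clip(0,255).astype(np.uint8)
B=np.array([477.5,296])-SV;h=np.array([np.cos(np.radians(106)),np.sin(np.radians(106))])
way(*[np.r_[B+k*h,z] for k,z in((5,120),(5,70),(5,60),(-4,35),(-14,12))]);print(manip.read_state()['eef_rot'],tip()[:2]-B)
p=pix("scene",np.r_[tip()[:2]+SV,tip()[2]])[0];o=np.array([220,120]);print((p-o)*4)
s=cv2.resize(manip.camera("scene")[120:220,220:320,::-1],(400,400),interpolation=cv2.INTER_CUBIC)
g=cv2.cvtColor(cv2.resize(m,(400,400)),cv2.COLOR_GRAY2BGR);cv2.imwrite("pics/m8.png",np.hstack([g,s]))
E
```

```text
clock: 22.25
eef_pos: [462.0, 349.3, 228.1]
eef_rot: [3.141, -0.0, 1.682]
wrist_force: [0.8, -1.0, -1.0]
finger_gap: 12.5
finger_force: 60.0
clock: 22.55
eef_pos: [462.4, 348.7, 228.0]
eef_rot: [3.141, 0.0, 1.851]
wrist_force: [-0.4, -0.1, -1.3]
finger_gap: 12.7
finger_force: 60.0
BIG [ 38. -10.] 215.75
BIG [ 10. -38.] 218.0
small [-1. 10.] 69.0
BIG [-23.  19.] 221.25
BIG [-28. -29.] 222.75
tip [ -1.4 249.2 135. ]
[[0.4, 0.0, 1.5], [0.4, 0.0, 6.5], [0.4, 0.0, 7.5], [-0.5, 0.0, 10.0], [-1.5, 0.0, 12.3]]
[3.14143613e+00 3.36350972e-05 1.84800095e+00] [-0.41028531  1.16727781]
[259.62506113 142.3799609 ]
```

View pics/m8.png

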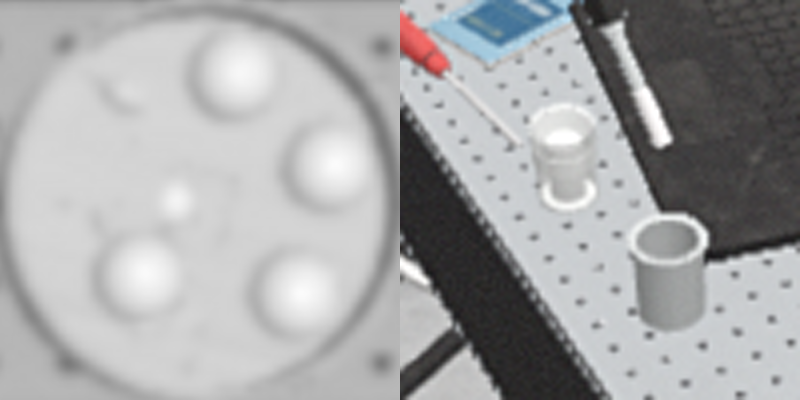

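Run:
```python
from h import *
g=cv2.cvtColor(manip.camera("scene"),cv2.COLOR_RGB2GRAY)
print("x 328..350, y 236..256");print(g[236:257,328:351])
c=np.array([at("scene",310+x/13,215+y/13,48)[:2]-SV for x,y in((375,255),(480,238),(510,315),(410,330))]);print(c.round(1),c.mean(0),[np.degrees(np.arctan2(*(c[i+1]-c[i])[::-1])).round() for i in range(3)])
m=balls(manip.camera("top"));print(m[94:146:4,76:130:4].astype(int))
```

```text
x 328..350, y 236..256
[[196 190 224 236 236 236 236 234 237 239 229 183 151 150 150 149 149 148
  143 151 200 239 238]
 [227 207 211 233 236 237 237 236 237 237 234 208 153 147 150 149 146 143
  142 139 170 233 239]
 [255 255 247 236 235 236 237 236 235 237 239 230 170 147 147 150 143 142
  143 150 163 205 238]
 [255 255 255 244 233 234 235 237 235 237 238 233 204 153 156 164 163 175
  184 198 206 212 238]
 [255 255 255 255 232 233 235 236 235 235 237 237 229 188 198 211 216 228
  241 242 240 237 237]
 [255 255 255 255 242 234 236 236 236 235 236 237 236 236 238 238 238 238
  239 241 239 237 232]
 [255 255 255 255 246 230 235 235 236 236 235 235 235 236 237 236 237 237
  236 238 238 236 233]
 [255 255 255 255 238 219 232 235 237 235 234 236 236 233 236 236 235 236
  235 236 238 238 232]
 [255 255 255 248 234 224 234 234 236 237 236 236 238 235 236 235 235 236
  236 235 238 239 233]
 [255 254 247 235 228 234 235 235 237 237 233 228 231 226 223 230 237 236
  236 234 237 238 236]
 [244 241 231 216 210 232 231 228 227 224 213 202 198 196 189 203 235 236
  237 236 236 238 239]
 [226 220 
[... 1166 characters left out ...]
1 212 211 210 210 210 209 208 208 208 209 210 211]
 [212 213 212 211 211 210 208 207 208 208 207 207 207 207]
 [213 212 211 211 212 211 211 211 212 210 208 207 207 207]
 [213 212 212 212 212 214 218 222 221 216 211 209 209 210]
 [212 213 212 212 213 218 226 233 233 225 215 211 211 211]
 [211 212 212 211 214 221 232 240 241 233 220 212 211 212]
 [210 211 211 211 214 221 233 241 241 233 220 213 212 211]
 [210 212 211 211 213 218 228 234 234 226 216 211 212 211]
 [211 211 211 210 210 212 217 223 222 216 209 208 211 211]
 [210 210 210 209 206 203 203 208 210 209 208 208 211 211]
 [204 205 207 207 202 197 195 201 206 208 209 210 211 209]
 [201 205 208 209 206 200 197 201 206 209 211 211 210 207]]
```

In the scene image the balls saturate at 255 and the plate reads a uniform 236 where the "ball" would stand. The bright spot is therefore in the pan, and all five small balls are through with four large ones on the plate. Now the rod goes back.

```bash
python3 -m creep '[[-1,[0.4,0,3],0],[-1,[0.4,0,6],0],[-1,[0.4,0,7.5],0],[-1,[0.2,0,8.2],0],[-1,[-0.1,0,9],0],[-1,[-0.4,0,9.8],0],[-1,[-0.5,0,10],0],[-1,[-0.5,0,10],0]]'
python3 - <<'E'
from h import *
B=np.array([477.5,296])-SV;h=np.array([np.cos(np.radians(106)),np.sin(np.radians(106))])
way(*[np.r_[B+k*h,z] for k,z in((-4,35),(-14,12),(-14,10))])
E
```

```text
clock: 23.55
eef_pos: [463.5, 344.8, 128.0]
eef_rot: [3.141, -0.0, 1.851]
wrist_force: [0.1, -1.1, -1.1]
finger_gap: 12.5
finger_force: 60.0
tip [-2.000e-01  2.452e+02  3.500e+01]
[[-0.1, -0.0, -0.0], [-1.1, -0.0, 2.3], [-1.1, -0.0, 2.5]]
```

```bash
python3 -m creep '[[-1,[-0.3,0,0.6],0],[-1,[-0.6,0,1.2],0],[-1,[-0.9,0,1.8],0],[-1,[-1.1,0,2.2],0],[-1,[-1.1,0,2.4],0],[-1,[-1.1,0,2.4],0]]' 30
```

```text
clock: 24.15
eef_pos: [466.3, 334.4, 103.6]
eef_rot: [-3.141, 0.0, 1.851]
wrist_force: [0.5, -0.1, 0.0]
finger_gap: 13.2
finger_force: 30.0
```

```bash
python3 -m creep '[[-1,[0,0,0.2],0],[-1,[0,0,0.2],0],[-0.65,[0,0,0.2],0],[-0.5,[0,0,0.2],0],[-0.3,[0,0,0.2],0],[0,[0,0,0.2],0],[0.1,[0,0,0.2],0],[0.1,[0,0,0.2],0],[0.1,[0,0,-2],0],[0.1,[0,0,-5],0],[0.1,[0,0,-9],0],[0.1,[0,0,-12],0]]' 10; python3 -m creep '[[0.1,[5,0,-1],0],[0.1,[9,0,-1],0],[0.1,[9,0,-1],0],[0.1,[9,0,-1],0],[0.1,[9,0,-1],0]]'
python3 - <<'E'
from h import *
B=np.array([477.5,296]);h=np.array([np.cos(np.radians(106)),np.sin(np.radians(106))])
im=manip.camera("scene");g=cv2.cvtColor(im,cv2.COLOR_RGB2GRAY);a=cv2.cvtColor(cv2.imread("pics/scene0.png"),cv2.COLOR_BGR2GRAY)
d=cv2.absdiff(g,a)[125:210,255:305];print("rod/beaker region diff>40:",(d>40).sum())
for l in(66,82,100,120,140,150):
    P=np.r_[B+h*(l*np.sin(.541)-15.6),8.6+l*np.cos(.541)];u,v=pix("scene",P)[0].round().astype(int);print(l,g[v,u],a[v,u])
for n,(x0,x1,y0,y1) in dict(vial=(350,375,290,325),case=(245,275,140,175)).items(): print(n,(cv2.absdiff(g,a)[y0:y1,x0:x1]>40).sum())
look()
E
```

```text
clock: 25.35
eef_pos: [466.5, 334.5, 226.2]
eef_rot: [3.14, -0.0, 1.851]
wrist_force: [0.0, -0.2, 0.2]
finger_gap: 51.8
finger_force: 0.0
clock: 25.85
eef_pos: [441.8, 420.2, 233.7]
eef_rot: [-3.141, 0.0, 1.851]
wrist_force: [0.0, -0.2, -0.1]
finger_gap: 51.6
finger_force: 0.0
rod/beaker region diff>40: 17
66 210 199
82 60 55
100 62 57
120 61 61
140 66 63
150 64 64
vial 0
case 7
BIG [ 38. -10.] 237.0
BIG [ 10. -38.] 237.25
small [-1. 10.] 79.75
BIG [-23.  19.] 244.25
BIG [-28. -29.] 243.75
```

```bash
python3 -c "
from cell import manip
print(manip.sign_off())"
```

```text
the job is handed in; nothing more can be done
None
```

The job is handed in at about 26 s: by the camera images all five small balls are in the pan and the four large ones on the plate, the rod is back in its beaker tip down and released, and the sieve, vial and case show no movement.

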